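Lay a printed test bar and hold the loupe over it in focus

TASK

Lay the washed test bar from the drain rack flat in the empty lane of the inspection tray, its hanging eye pointing the same way as on the two bars already there, and let go of it. Then pick up the loupe and hold it level with its lens centred over the narrow waist of that bar, the middle of the glass at the height marked by the tip of the height gauge's scriber; finish while still holding it there, still. Let nothing fall, and leave the other bars, the gauge and everything else on the bench as they are.

Things in the scene. Friction and masses are not known exactly. Their poses are not given: they have to be found in the camera images.
- bar: the test bar to lay: off-white printed dogbone, 7 mm thick, flat on the rack. Waist 13 mm wide from x = -29 to +29 mm (grip it there, across y), then two tabs 19 mm wide to x = -82.5 and +82.5 mm; beyond the +x tab a hanging eye, a 20 mm ring, to x = +100.5 mm. About 18 g. Origin: waist centre, underside; x along the bar towards the eye, z up. Starts turned either way
- bar_eye (a point): centre of the hanging eye of the bar to lay, 90.5 mm from the bar's origin along its x
- bar_a: a bar of the same shape already lying in a lane of the tray, eye towards the tray's +x; same frame as bar
- bar_b: the second bar already lying in the tray, as bar_a
- tray: grey tray fixed to the bench, 214 x 152 mm; floor 6 mm, rims and ribs 11 mm above the bench. Three lanes along x at y = -46, 0, +46 mm, with 30 mm wide pockets between ribs at the tabs (no ribs from x = -60 to +48 mm), end rims at x = -92 and +108 mm. Two lanes hold a bar; the third, which varies, only a paper slip. Origin: on the bench under lane1; x towards the eyes of the bars there
- lane0 (a point): lane point of the lane at tray y = -46 mm: where the waist centre (origin) of a bar in it belongs, on the tray floor, 6 mm above the bench
- lane1 (a point): the same for the middle lane, tray y = 0
- lane2 (a point): the same for the lane at tray y = +46 mm
- rack: low steel wire drain rack fixed on the bench, 210 x 210 mm, flat top 12 mm above the bench; origin under its centre
- loupe: hand-held reading lens lying flat on the bench: round lens in a dark ring 72 mm across and 13 mm high, and a straight black handle 18 mm wide (y) and 14 mm thick (z) from x = -45 to x = -145 mm. About 95 g. Origin: under the lens centre; x from the handle towards the lens, z up through the glass
- lens (a point): centre of the glass, in the middle of its thickness: 7 mm above the loupe's origin
- loupe_grip (a point): point on the handle's axis near the balance point: loupe x = -68 mm, 7 mm above the loupe's underside; grip across y here
- gauge: digital height gauge fixed on the bench beyond the tray: dark base 100 x 64 mm, upright steel beam to 247 mm high, at its slide a horizontal scriber that points to the robot. Origin under its base; x away from the scriber
- scriber (a point): lower edge of the tip of the height gauge's scriber, 89 mm from the gauge's origin towards the robot. Its height (95 to 130 mm above the bench) marks the lens's focal height: the centre of the glass belongs level with it. The slide is clamped; a hard knock (40 N) shifts it
- cluster_a: printed part of four open lattice cups on a lobed foot, 90 x 90 mm, 38 mm high; a bystander, origin under its centre
- cluster_b: another such four-cup part; a bystander
- scraper: flat spatula with a black handle lying on the bench beside the gauge, 170 mm long; a bystander
- squeeze: clear round bottle, 68 mm across, 190 mm high; a bystander, origin under its centre
- jar: small amber jar with black lid, 60 mm across, 75 mm high; a bystander, origin under its centre
- caliper: digital caliper lying flat on the bench, 230 mm long, 12 mm high; a bystander
Things that resemble listed ones, but are neither listed nor needed, are in the scene too. Leave any purple look-alike of the loupe alone.

How it is judged:
By the outcome, as a careful person would: the job done as asked, in the order asked, and still so for the second after the job is handed in, while the arm keeps its last pose, push and grip.
It also fails if it takes over 53 s, if anything falls off the work surface, if the arm or the gripper's body presses on something with over 40 N, if the wrist force passes 120 N, or if a joint passes its speed limit or range.

ROBOT

A 6-joint arm with a two-finger parallel gripper is mounted at the origin on the work surface. World frame = base frame: x ahead of the robot, y to its left, z up, the work surface at z = 0. Lengths are in m, angles in rad, forces in N, time in s.
With the tool pointing down it reaches from about 0.325 to 0.85 m from the base axis. Payload 15.5 kg.
Tool frame: the origin (TCP) lies midway between the tips of the shut fingers; the grasp point (between the pads) lies tcp_to_grasp behind it (tcp_to_grasp is the distance from the TCP to the grasp point, in m); z points along the fingers, y is the line along which they close (so a half turn about z gives the same grasp; the last joint's range is limited). The gripper opens to 91 mm and grips with 3 to 60 N. Pads are 32 mm wide; open, the fingers measure 118 mm over their backs; the gripper's body (76 mm by 178 mm) begins 60 mm behind the grasp point.
Start: joints at [-1.401, 0.494, 1.345, -0, 1.302, -0.096], TCP at [0.164, -0.603, 0.214] pointing down, gripper open.
Joint ranges: [-2.91, 2.91], [-0.82, 2.16], [0.22, 2.67], [-1.22, 4.37], [0.12, 2.79], [-3.08, 3.08]. Speed limits (rad/s): [1.89, 1.89, 2.57, 3.01, 3.01, 3.01].

INTERFACE

Orientations are given as a rotation vector (axis times angle).
In Python, from station import read_state, snapshot, camera_info, finish_job, boxes_of, regions_of, tcp_to_grasp gives the robot as it stands.
- The arm moves only by the tool carry_out, never from a script. Its argument "series" is a list of rows, each a list of 7 numbers: the turn, a rotation vector about the tool's x, y, z in rad, then the shift along the tool's x, y, z in m, then the opening, from -1 (shut) to 1 (fully open). In form: [[rx, ry, rz, dx, dy, dz, hand], ...]. A call has 1 to 20 rows; each row shifts and turns the commanded pose from where the row before left it, along the tool's axes as they then stand; what a row does not reach is not made up. A row lasts 1/10 s, in which the tool goes at most 50 mm and 8.59 degrees, less where a joint would pass 70% of its speed; a pose out of reach is approached as far as the arm can. A call is refused whole if a number of a shift passes 0.05 or a number of a turn 0.15, either way. A call with a gripper value outside its range is refused whole. The fingers move at their own pace and stop on an object; the grip force is fixed at half the most. Time passes only in rows, so rows that do not move let the fingers close. It gives the time, the measured TCP pose, the force, the opening and the grip force at its end, in the units of the state.
- read_state(): the state, without advancing time (a new reading comes with each control period).
- snapshot(name): name is "side" or "top"; returns (picture, depth): 420x560x3 uint8, red, green, blue; 420x560 float32, m along the optical axis (not along the pixel's ray), 0 where there is no reading.
- camera_info(name): a dict with "intrinsics" (3x3 intrinsics, pixels), "k1" (the pictures are not rectified: a ray, as slopes to the right and down, at radius r is drawn at 1 + k1 r^2 times it, then the intrinsics apply), "T" (4x4, takes a point from camera to world coordinates). Camera axes: x right, y up, looking along -z (the intrinsics and any distortion apply to the point x, -y, -z); pixel columns grow to the right and rows downward; lengths in m; the calibration is good to about 2 mm. A picture is of the moment at which its call begins. camera_info takes no time and is no camera call.
- finish_job(): hands the job in; it is judged then, once.
Trained networks look in the newest picture that a camera, given by its name, has taken for a name from the list of things; names that differ only in an ending like _2 or _b are one class to them, and where a whole thing is asked for, a point or a joint stands for the part that bears it (a point fixed in the world has none). Each returns a list of dicts, best first, with "conf" (0 to 1); they miss things now and then, are a little off and sometimes report something else, mostly with a low value. They report only what shows in the picture. A call takes as long as a camera call. They do not tell look-alikes from the thing itself.
- boxes_of(name, camera): "box" ([left, top, width, height] as shares, 0 to 1, of the picture: columns of its width, rows of its height, round what is visible of it).
- regions_of(name, camera): "mask" (420x560 bool, what is visible of it) and "box" ([left, top, width, height] as shares, 0 to 1, of the picture: columns of its width, rows of its height, round what is visible of it).
The state is a dict: "time": time; "joint_pos": joint angles; "qd": joint speeds; "joint_efforts": joint torques, N m; "tool_pos": TCP position; "eef_rot": TCP orientation; "ft_force": force on the tool from outside, world axes, zero at the start; "wrist_torque": the same for the moment, N m; "finger_gap": opening from 0.0 (shut) to 1.0 (fully open); "grip_force": force on a finger pad.
Only numpy, scipy, OpenCV 4.12 (cv2) and the standard library are available. Lean on these libraries where they do the work, as an engineer would, in place of code of your own. Each camera call takes 0.05 s, during which the arm holds its last target. There are 200 camera calls.

## Working session

There is one attempt and no reset: what is moved stays moved. The work goes in short steps, Python scripts to look and compute and a tool call to move; the robot and the scene stay as the last step left them, time stands still between calls to the robot, and variables do not carry over. Pictures are saved under pics/ and viewed, at most 10 in all, crops included, and the job is handed in when it is done.

Besides the shell and the picture viewer there is one more tool, called after "Call:" as a command line: name --pt "numbers of a row" for each row, then --argument value for the rest. carry_out: Moves the arm, as the interface text tells. Its arguments: {"type":"object","properties":{"series":{"type":"array"}},"required":["series"]}

```bash
mkdir -p pics; ls
python3 - <<'E'
from station import *
import cv2,numpy as np
print(read_state(),tcp_to_grasp)
for c in("top","side"):
    p,d=snapshot(c);i=camera_info(c);print(c,i)
    cv2.imwrite(f"pics/{c}0.png",cv2.cvtColor(p,cv2.COLOR_RGB2BGR));np.savez(f"/tmp/{c}0.npz",p=p,d=d)
    for n in("bar","tray","loupe","loupe_grip","gauge","scriber","rack","bar_eye"):
        try:print(n,[(np.round(b["conf"],2),np.round(np.array(b["box"])*[560,420,560,420]).astype(int).tolist()) for b in boxes_of(n,c)])
        except Exception as e:print(n,e)
E
```

```text
pics
{'time': 0.0, 'joint_pos': array([-1.40149830e+00,  4.94179766e-01,  1.34611396e+00, -4.52262073e-06,
        1.30252150e+00, -9.54880663e-02]), 'qd': array([-1.52769046e-03,  1.26758616e-03, -7.83372538e-04,  2.41398451e-05,
        4.58880027e-04, -1.70012833e-05]), 'joint_efforts': array([-1.01761805e-03, -8.78840518e+01, -3.81864524e+01,  7.06365891e-02,
        5.32206427e-02, -6.80406924e-05]), 'tool_pos': array([ 0.16350894, -0.60284032,  0.21334622]), 'eef_rot': array([-3.11288892e+00, -4.14551650e-01,  7.76704007e-05]), 'ft_force': array([ 0.45619732, -0.35466477,  0.00168309]), 'wrist_torque': array([-0.00993486,  0.02390489, -0.00641327]), 'grip_force': 0.0, 'finger_gap': 1.0000905017579036} 0.0188
top {'intrinsics': array([[495.3470948 ,   0.        , 281.80446138],
       [  0.        , 495.3470948 , 211.9610695 ],
       [  0.        ,   0.        ,   1.        ]]), 'k1': 0.0027387281275249226, 'T': array([[ 0.02171824,  0.99550159, -0.09222198,  0.44392351],
       [-0.99955081,  0.02352647,  0.01856555, -0.04464921],
       [ 0.02065169,  0.09177734,  0.99556538,
[... 988 characters left out ...]
51707449,  0.46472873,  0.53429252],
       [-0.01884179,  0.68270039,  0.73045545,  1.01589927],
       [ 0.        ,  0.        ,  0.        ,  1.        ]])}
bar [(np.float64(0.8), [244, 230, 58, 35]), (np.float64(0.79), [195, 286, 9, 73]), (np.float64(0.67), [254, 225, 56, 30])]
tray [(np.float64(0.59), [227, 217, 92, 69]), (np.float64(0.19), [157, 212, 42, 44])]
loupe [(np.float64(0.83), [333, 177, 44, 21])]
loupe_grip [(np.float64(0.91), [330, 175, 46, 20])]
gauge [(np.float64(0.22), [254, 222, 56, 31])]
scriber [(np.float64(0.93), [210, 148, 38, 28]), (np.float64(0.52), [333, 179, 40, 21])]
rack [(np.float64(0.9), [141, 265, 125, 113])]
bar_eye [(np.float64(0.96), [195, 296, 12, 56])]
```

Run:
```python
import cv2
a=cv2.imread("pics/top0.png");cv2.imwrite("pics/t1.png",cv2.resize(a[85:325,90:400],(775,600),interpolation=cv2.INTER_CUBIC))
a=cv2.imread("pics/side0.png");cv2.imwrite("pics/s1.png",cv2.resize(a[100:380,120:480],(772,600),interpolation=cv2.INTER_CUBIC))
```

```text
(no output)
```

View pics/t1.png

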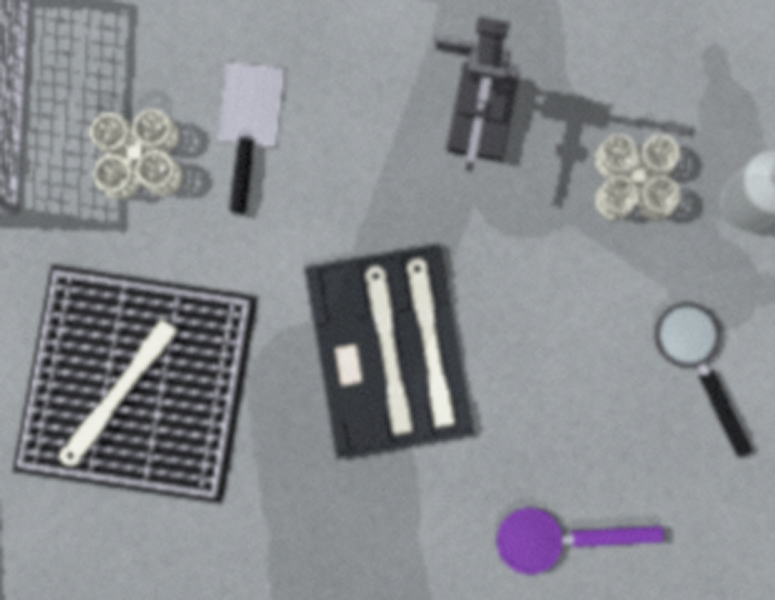

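View pics/s1.png

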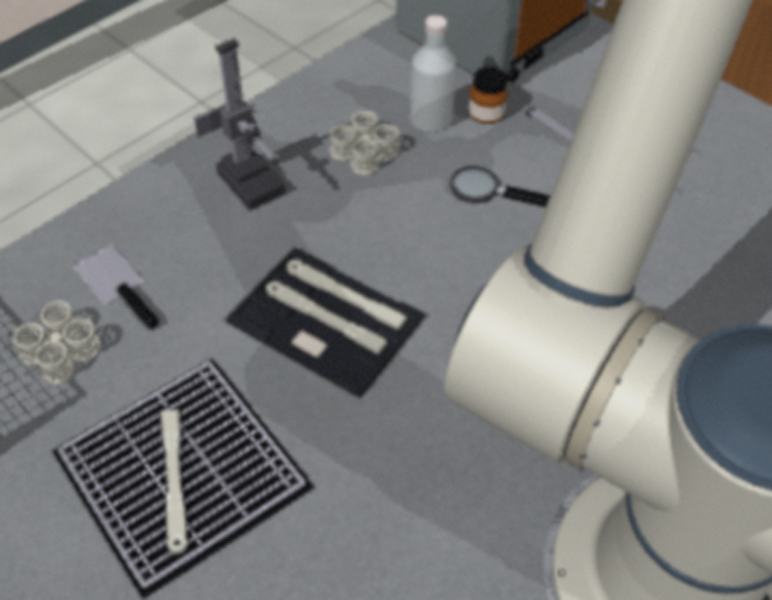

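The top view (crop scale 2.5, offset 90,85) shows the rack bar with its eye at crop (68,457) and plain tab end at (170,325). The tray bars' eyes point up at (376,275) and (417,267). The lane with the paper slip (348,365) is empty and is lane2. The black loupe has its lens at (688,333) and handle end at (742,450). The gauge scriber tip is at about (469,167). The side view shows the same scene, with the scriber tip at about (272,157).

```bash
cat > h.py <<'E'
import numpy as np,cv2
from station import *
def ray(c,u,v):
    i=camera_info(c);K=i["intrinsics"]
    x=(np.asarray(u,float)-K[0,2])/K[0,0];y=(np.asarray(v,float)-K[1,2])/K[1,1];X,Y=x,y
    for _ in range(8):
        f=1+i["k1"]*(X*X+Y*Y);X,Y=x/f,y/f
    d=np.stack([X,-Y,-np.ones_like(X)],-1)
    return i["T"][:3,3],d@i["T"][:3,:3].T
def plane(c,u,v,z):
    o,d=ray(c,u,v);return o+d*((z-o[2])/d[...,2])[...,None]
def cloud(c,dep):
    v,u=np.mgrid[:420,:560];o,d=ray(c,u,v);P=o+d*dep[...,None];P[dep==0]=np.nan;return P
def proj(c,P):
    i=camera_info(c);q=(np.asarray(P)-i["T"][:3,3])@i["T"][:3,:3];x=q[...,0]/-q[...,2];y=-q[...,1]/-q[...,2]
    f=1+i["k1"]*(x*x+y*y);K=i["intrinsics"];return np.stack([x*f*K[0,0]+K[0,2],y*f*K[1,1]+K[1,2]],-1)
def tri(a,b):
    A=0;B=0
    for c,(u,v) in(("top",a),("side",b)):
        o,d=ray(c,u,v);d=d/np.linalg.norm(d);M=np.eye(3)-np.outer(d,d);A=A+M;B=B+M@o
    return np.linalg.solve(A,B)
# rectify picture onto plane z at 1 mm/px: rows = x descending, cols = y descending
def ortho(c,p,z,x0,x1,y0,y1,s=.001):
    X,Y=np.meshgrid(np.arange(x1,x0,-s),np.arange(y1,y0,-s),indexing="ij")
    m=proj(c,np.stack([X,Y,np.full_like(X,z)],-1)).astype(np.float32)
    return cv2.remap(p,m[...,0],m[...,1],cv2.INTER_CUBIC),X,Y
def barfit(c,p,z,box):
    o,X,Y=ortho(c,p,z,*box);g=o.min(-1).astype(float)
    return g,X,Y
def contour_bars(c,p,z,box,th,show=None):
    o,X,Y=ortho(c,p,z,*box);g=cv2.cvtColor(o,cv2.COLOR_RGB2GRAY)
    m=(g>th).astype(np.uint8);n,l,st,_=cv2.connectedComponentsWithStats(m);out=[]
    for k in range(1,n):
        if st[k,4]<700:continue
        s=l==k;P=np.c_[X[s],Y[s]];w=P-P.mean(0);a=np.linalg.svd(w,full_matrices=False)[2][0]
        t=w@a;nn=w@[-a[1],a[0]]
        out.append((st[k,4],P.mean(0).round(4),np.degrees(np.arctan2(a[1],a[0])).round(1),P.mean(0)+a*(t.min()+t.max())/2,(t.max()-t.min()).round(4),(nn.max()-nn.min()).round(4)))
    return out,o
E
python3 - <<'E'
from h import *
f=np.load("/tmp/top0.npz");p,d=f["p"],f["d"];C=cloud("top",d)
s=np.load("/tmp/side0.npz");CS=cloud("side",s["d"])
for n,(u,v) in dict(rackeye=(117,268),racktab=(158,215),tray0=(213,192),lens=(365,219),handle=(384,260)).items():
    print(n,C[v,u].round(3))
g=cv2.cvtColor(p,cv2.COLOR_RGB2GRAY)
for nm,z,b in(("rack",.019,(.25,.52,.27,.50)),("tray",.013,(.28,.56,-.03,.17))):
    for th in(150,170,190):
        r,o=contour_bars("top",p,z,b,th)
        for q in r: print(nm,th,*q)
    cv2.imwrite(f"/tmp/o_{nm}.png",o[...,::-1])
# gauge: high points
P=C.reshape(-1,3);print("top scriber pts");
m=(C[...,2]>.06)&(C[...,2]<.2)&(C[...,0]>.5)&(C[...,0]<.8)&(C[...,1]>-.1)&(C[...,1]<.1)
Q=C[m];Q=Q[np.argsort(Q[:,0])][:30];print(Q.round(3).tolist())
m=(CS[...,2]>.06)&(CS[...,2]<.2)&(CS[...,0]>.5)&(CS[...,0]<.8)&(CS[...,1]>-.1)&(CS[...,1]<.1)
vv,uu=np.where(m);Q=np.c_[CS[m],uu,vv];Q=Q[np.argsort(Q[:,0])][:30];print("side");print(Q.round(3).tolist())
print(tri((277.6,151.8),(247,173)))
a=cv2.resize(p[85:165,250:310],(450,600),interpolation=cv2.INTER_CUBIC)
b=cv2.resize(s["p"][115:205,205:257],(347,600),interpolation=cv2.INTER_CUBIC)
cv2.imwrite("pics/g1.png",np.hstack([a,b])[...,::-1])
o,X,Y=ortho("top",p,.011,.29,.57,-.05,.18);o=cv2.resize(o,None,fx=2,fy=2);cv2.imwrite("pics/tr1.png",o[...,::-1])
E
```

```text
rackeye [0.407 0.369 0.015]
racktab [0.552 0.265 0.016]
tray0 [0.62  0.12  0.009]
lens [ 0.555 -0.298  0.01 ]
handle [ 0.444 -0.35   0.014]
rack 150 32082 [0.3639 0.3921] -140.8 [0.37360668 0.40008149] 0.3532 0.1917
rack 150 2645 [0.4592 0.3326] 145.1 [0.46395353 0.32922934] 0.1506 0.0252
rack 170 2383 [0.4592 0.3324] 145.0 [0.4639838  0.32904668] 0.1492 0.0206
rack 190 2132 [0.4596 0.3321] 145.0 [0.46408343 0.32897299] 0.1478 0.0189
tray 150 1949 [0.4974 0.0228] -168.4 [0.50224128 0.02382266] 0.1213 0.02
tray 150 1446 [ 0.5103 -0.0199] -172.4 [ 0.50602269 -0.02043184] 0.1113 0.0182
tray 150 925 [0.5148 0.0727] -169.1 [0.51477708 0.07265224] 0.0414 0.0231
tray 150 2943 [ 0.363  -0.0189] -177.5 [ 0.35463888 -0.01928469] 0.148 0.0284
tray 150 1607 [0.3281 0.1628] -176.3 [0.3427565  0.16374696] 0.125 0.0222
tray 170 1744 [0.4972 0.0228] -168.4 [0.50262061 0.02391052] 0.1201 0.0185
tray 170 1316 [ 0.5099 -0.0201] -172.2 [ 0.50620166 -0.02064322] 0.1108 0.0166
tray 170 829 [0.5148 0.0727] -168.9 [0.51476359 0.07270452] 0.0398 0.0216
tray 190 1509 [0.4968 0.0227] -168.5 [0.50291121 0.02397
[... 1363 characters left out ...]
54, 0.12, 247.0, 172.0], [0.719, -0.057, 0.114, 248.0, 173.0], [0.72, -0.05, 0.115, 246.0, 174.0], [0.722, -0.048, 0.118, 245.0, 173.0], [0.723, -0.053, 0.118, 246.0, 172.0], [0.726, -0.055, 0.119, 246.0, 171.0], [0.728, -0.05, 0.121, 244.0, 171.0], [0.728, -0.053, 0.119, 245.0, 171.0], [0.728, -0.053, 0.115, 245.0, 172.0], [0.729, -0.05, 0.116, 244.0, 172.0], [0.73, -0.055, 0.12, 245.0, 170.0], [0.732, -0.057, 0.122, 245.0, 169.0], [0.735, -0.055, 0.117, 244.0, 170.0], [0.735, -0.051, 0.115, 243.0, 171.0], [0.736, -0.056, 0.12, 244.0, 169.0], [0.737, -0.054, 0.117, 243.0, 170.0], [0.739, -0.059, 0.12, 244.0, 168.0], [0.741, -0.056, 0.117, 243.0, 169.0]]
[ 0.71368959 -0.05212614  0.12056368]
```

View pics/g1.png

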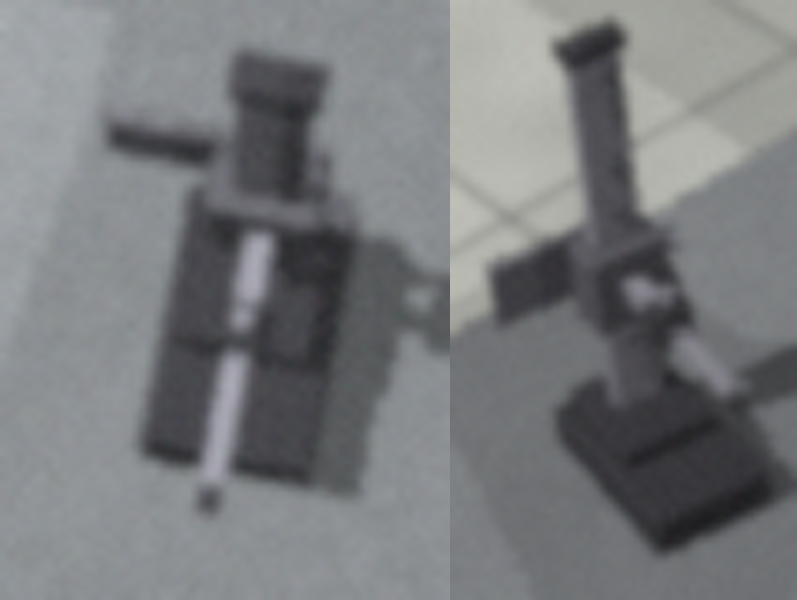

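View pics/tr1.png

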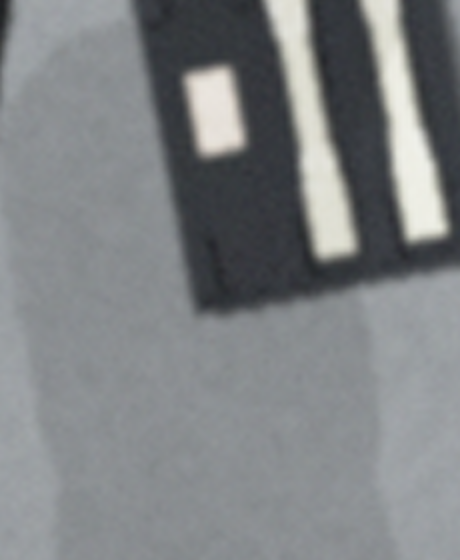

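The zoom shows the scriber with a dark tip, at top pixel (277.6,153) and side pixel (248.7,175.5). The tray ortho cut off the bars' eye ends, so I'm redoing the fits with wider extents.

Run:
```python
from h import *
from scipy.optimize import least_squares
f=np.load("/tmp/top0.npz");p,d=f["p"],f["d"];C=cloud("top",d)
for nm,z,b in(("rack",.019,(.36,.60,.22,.44)),("tray",.013,(.40,.64,-.06,.17))):
    for th in(150,170):
        r,o=contour_bars("top",p,z,b,th)
        for q in r: print(nm,th,*q)
# tray outline: dark pixels rectified at rim height .011
o,X,Y=ortho("top",p,.011,.40,.68,-.09,.17);g=cv2.cvtColor(o,cv2.COLOR_RGB2GRAY)
for th in(80,95):
    m=(g<th).astype(np.uint8);m=cv2.morphologyEx(m,cv2.MORPH_CLOSE,np.ones((35,35)));n,l,st,_=cv2.connectedComponentsWithStats(m);k=1+st[1:,4].argmax()
    r=cv2.minAreaRect(cv2.findContours((l==k).astype(np.uint8),0,2)[0][0]);c=np.array(r[0]);print("tray rect",th,"x",.68-c[1]*.001,"y",.17-c[0]*.001,r)
# loupe: dark handle + ring
o,X,Y=ortho("top",p,.012,.40,.62,-.40,-.22);g=cv2.cvtColor(o,cv2.COLOR_RGB2GRAY)
m=(g<75).astype(np.uint8);n,l,st,_=cv2.connectedComponentsWithStats(m)
for k in range(1,n):
    if st[k,4]<300:continue
    s=l==k;P=np.c_[X[s],Y[s]];w=P-P.mean(0);a=np.linalg.svd(w,full_matrices=False)[2][0];t=w@a;q=w@[-a[1],a[0]]
    print("loupe part",st[k,4],P.mean(0),np.degrees(np.arctan2(a[1],a[0])),np.ptp(t),np.ptp(q))
    if np.ptp(q)>.05:print("circ",cv2.minEnclosingCircle(np.c_[X[s],Y[s]].astype(np.float32)))
print(np.median(C[185:270,110:165,2]))
print("scr",tri((277.6,152.5),(248.5,175)),tri((277.6,153),(249,175.8)))
```

```text
rack 150 8483 [0.4584 0.4025] -159.8 [0.45458343 0.4011231 ] 0.2998 0.2035
rack 150 3515 [0.4785 0.3194] 145.4 [0.47812835 0.31963333] 0.1848 0.0253
rack 170 3175 [0.4787 0.3191] 145.3 [0.47816614 0.31946381] 0.1834 0.0216
tray 150 4923 [0.5957 0.1442] 163.3 [0.59043494 0.14580918] 0.1373 0.0939
tray 150 1436 [ 0.5927 -0.0527] -176.4 [ 0.57166057 -0.05405192] 0.1377 0.0189
tray 150 3224 [ 0.5396 -0.0157] -168.6 [ 0.54154689 -0.01525836] 0.1842 0.021
tray 150 3093 [0.5317 0.0297] -168.5 [0.5327986  0.02995933] 0.1836 0.02
tray 150 925 [0.5148 0.0727] -169.1 [0.51477708 0.07265224] 0.0414 0.0231
tray 150 1650 [ 0.4155 -0.0332] 96.3 [ 0.41534793 -0.03134704] 0.0593 0.0341
tray 170 2889 [ 0.5385 -0.0159] -168.6 [ 0.5415587  -0.01531109] 0.1822 0.0196
tray 170 2748 [0.5308 0.0296] -168.6 [0.53279865 0.02996335] 0.1816 0.0185
tray 170 829 [0.5148 0.0727] -168.9 [0.51476359 0.07270452] 0.0398 0.0216
tray rect 80 x 0.5227879028320312 y 0.02694705200195313 ((143.05294799804688, 157.21209716796875), (230.1936798095703, 151.9588623046875), 79.16695404052734)
tray rect 95 x 0.523243392944336 y 0.02609381103515626 ((143.90618896484375, 156.75660705566406), (232.59796142578125, 155.98431396484375), 79.62415313720703)
loupe part 1669 [ 0.47026962 -0.34030797] -153.65866500332973 0.09617638276449146 0.0184718195738759
nan
scr [ 0.71222209 -0.05351047  0.11283201] [ 0.71122888 -0.0538281   0.11010309]
```

Every fit matches the stated sizes: bars 183 mm long, lane pitch 46 mm, loupe handle 18 mm wide.

| Item | Position (m) | Yaw |
|---|---|---|
| Bar origin | (0.4855, 0.3144) | 145.3° |
| lane2 target | (0.515, 0.0733) | 11.4° |
| Loupe grip point | (0.4945, -0.3283) | 26.3° |
| Scriber tip | z ≈ 0.111 | – |

I'm moving to the rack now.

Call:
carry_out --pt "0 0 0 0.0384 -0.0207 0 -0.1" --pt "0 0 0 0.0384 -0.0207 0 -0.1" --pt "0 0 0 0.0384 -0.0207 0 -0.1" --pt "0 0 0 0.0384 -0.0207 0 -0.1" --pt "0 0 0 0.0384 -0.0207 0 -0.1" --pt "0 0 0 0.0384 -0.0207 0 -0.1" --pt "0 0 0 0.0384 -0.0207 0 -0.1" --pt "0 0 0 0.0384 -0.0207 0 -0.1" --pt "0 0 0 0.0384 -0.0207 0 -0.1" --pt "0 0 0 0.0384 -0.0207 0 -0.1" --pt "0 0 0 0.0111 -0.0394 0 -0.1" --pt "0 0 0 0.0111 -0.0394 0 -0.1" --pt "0 0 0 0.0111 -0.0394 0 -0.1" --pt "0 0 0 0.0111 -0.0394 0 -0.1" --pt "0 0 0 0.0111 -0.0394 0 -0.1" --pt "0 0 0 0.0111 -0.0394 0 -0.1" --pt "0 0 0 0.0111 -0.0394 0 -0.1" --pt "0 0 0 0.0111 -0.0394 0 -0.1" --pt "0 0 0 0.0111 -0.0394 0 -0.1" --pt "0 0 0 0.0111 -0.0394 0 -0.1"

```text
time: 2.9
tool_pos: [0.4839, 0.1081, 0.2141]
eef_rot: [3.114, 0.415, 0.001]
ft_force: [1.3, -0.2, 0.2]
finger_gap: 0.448
grip_force: 0.0
```

Call:
carry_out --pt "0 0 0 0.0111 -0.0394 0 -0.1" --pt "0 0 0 0.0111 -0.0394 0 -0.1" --pt "0 0 0 0.0111 -0.0394 0 -0.1" --pt "0 0 0 0.0111 -0.0394 0 -0.1" --pt "0 0 0 0.0111 -0.0394 0 -0.1" --pt "0 0 -0.149 0 0 0 -0.1" --pt "0 0 -0.149 0 0 0 -0.1" --pt "0 0 -0.149 0 0 0 -0.1" --pt "0 0 -0.149 0 0 0 -0.1" --pt "0 0 -0.149 0 0 0 -0.1" --pt "0 0 -0.149 0 0 0 -0.1" --pt "0 0 -0.149 0 0 0 -0.1" --pt "0 0 -0.149 0 0 0 -0.1" --pt "0 0 -0.149 0 0 0 -0.1" --pt "0 0 -0.149 0 0 0 -0.1" --pt "0 0 -0.149 0 0 0 -0.1" --pt "0 0 -0.149 0 0 0 -0.1" --pt "0 0 -0.149 0 0 0 -0.1" --pt "0 0 -0.149 0 0 0 -0.1" --pt "0 0 -0.149 0 0 0 -0.1"

```text
time: 4.9
tool_pos: [0.4861, 0.3111, 0.214]
eef_rot: [0.982, 2.984, 0.0]
ft_force: [-0.2, -0.0, -0.3]
finger_gap: 0.451
grip_force: 0.0
```

```bash
cat >> h.py <<'E'
from scipy.spatial.transform import Rotation as Ro
def need(x,y,z,yaw):
    s=read_state();R=Ro.from_rotvec(s["eef_rot"]);c,k=np.cos(np.radians(yaw)),np.sin(np.radians(yaw))
    T=Ro.from_matrix(np.array([[c,k,0],[k,-c,0],[0,0,-1.]]))
    print("t",round(s["time"],2),"pos",s["tool_pos"].round(4),"rot",s["eef_rot"].round(4),"F",s["ft_force"].round(1),"gap mm",round(s["finger_gap"]*91,1),"grip",round(s["grip_force"],1))
    print("turn",(R.inv()*T).as_rotvec().round(4),"shift(now axes)",R.inv().apply(np.array([x,y,z])-s["tool_pos"]).round(4),"shift(after turn)",T.inv().apply(np.array([x,y,z])-s["tool_pos"]).round(4),"j6",s["joint_pos"][5].round(2))
E
python3 -c "
from h import *
need(.4855,.3144,.0135,145.35)"
```

```text
t 4.9 pos [0.4861 0.3111 0.214 ] rot [9.8170e-01 2.9842e+00 1.0000e-04] F [-0.2 -0.  -0.3] gap mm 41.0 grip 0.0
turn [ 0.0001  0.0001 -0.0309] shift(now axes) [0.0025 0.0023 0.2005] shift(after turn) [0.0024 0.0024 0.2005] j6 -0.47
```

Call:
carry_out --pt "0 0 -0.031 0.0025 0.0023 0 -0.1" --pt "0 0 0 0 0 0.04 -0.1" --pt "0 0 0 0 0 0.045 -0.1" --pt "0 0 0 0 0 0.045 -0.1" --pt "0 0 0 0 0 0.04 -0.1" --pt "0 0 0 0 0 0.02 -0.2" --pt "0 0 0 0 0 0.0105 -0.3" --pt "0 0 0 0 0 0 -0.3" --pt "0 0 0 0 0 0 -0.3"

```text
time: 5.8
tool_pos: [0.486, 0.3148, 0.0141]
eef_rot: [0.948, 2.994, 0.001]
ft_force: [-0.4, 0.4, 1.0]
finger_gap: 0.353
grip_force: 0.0
```

```bash
python3 -c "
from h import *
need(.4855,.3144,.0135,145.35)"
```

```text
t 5.8 pos [0.486  0.3148 0.0141] rot [9.4760e-01 2.9944e+00 1.4000e-03] F [-0.4  0.4  1. ] gap mm 32.1 grip 0.0
turn [ 0.0011  0.0005 -0.0082] shift(now axes) [ 0.0001 -0.0006  0.0006] shift(after turn) [ 0.0001 -0.0006  0.0006] j6 -0.49
```

Call:
carry_out --pt "0 0 -0.008 0 0 0 -1" --pt "0 0 0 0 0 0 -1" --pt "0 0 0 0 0 0 -1" --pt "0 0 0 0 0 0 -1" --pt "0 0 0 0 0 0 -1" --pt "0 0 0 0 0 -0.01 -1" --pt "0 0 0 0 0 -0.02 -1" --pt "0 0 0 0 0 -0.03 -1" --pt "0 0 0 0 0 -0.03 -1" --pt "0 0 0 0 0 -0.02 -1"

```text
time: 6.8
tool_pos: [0.4858, 0.3146, 0.126]
eef_rot: [0.932, 2.999, 0.002]
ft_force: [-0.0, 0.8, -0.2]
finger_gap: 0.139
grip_force: 30.0
```

```bash
python3 -c "
from h import *
need(.515,.0733,.0085,11.4)
p,d=snapshot('side');cv2.imwrite('pics/s2.png',cv2.resize(p[180:400,120:420],(800,587))[...,::-1])"
```

```text
t 6.8 pos [0.4858 0.3146 0.126 ] rot [9.3240e-01 2.9986e+00 2.1000e-03] F [-0.   0.8 -0.2] gap mm 12.7 grip 30.0
turn [ 1.9000e-03 -1.5000e-03  2.3397e+00] shift(now axes) [-0.1607 -0.1824  0.1174] shift(after turn) [-0.0191  0.2423  0.1175] j6 -0.5
```

View pics/s2.png

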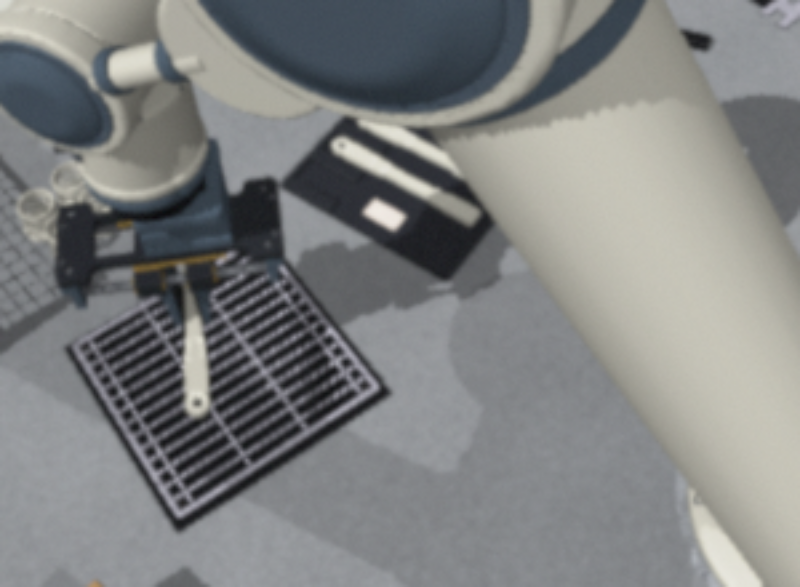

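The side view shows the bar held in the jaws with its eye at picture (196,402). The opening reads 12.7 mm, which matches the waist. I'm turning the bar and carrying it over lane2.

Call:
carry_out --pt "0 0 0.146 0 0 0 -1" --pt "0 0 0.146 0 0 0 -1" --pt "0 0 0.146 0 0 0 -1" --pt "0 0 0.146 0 0 0 -1" --pt "0 0 0.146 0 0 0 -1" --pt "0 0 0.146 0 0 0 -1" --pt "0 0 0.146 0 0 0 -1" --pt "0 0 0.146 0 0 0 -1" --pt "0 0 0.146 0 0 0 -1" --pt "0 0 0.146 0 0 0 -1" --pt "0 0 0.146 0 0 0 -1" --pt "0 0 0.146 0 0 0 -1" --pt "0 0 0.146 0 0 0 -1" --pt "0 0 0.146 0 0 0 -1" --pt "0 0 0.146 0 0 0 -1" --pt "0 0 0.146 0 0 0 -1" --pt "0 0 0 -0.0024 0.0303 0 -1" --pt "0 0 0 -0.0024 0.0303 0 -1" --pt "0 0 0 -0.0024 0.0303 0 -1" --pt "0 0 0 -0.0024 0.0303 0 -1"

```text
time: 8.85
tool_pos: [0.5003, 0.1926, 0.1238]
eef_rot: [3.125, 0.318, 0.0]
ft_force: [0.8, 0.3, -0.2]
finger_gap: 0.138
grip_force: 30.0
```

Call:
carry_out --pt "0 0 0 -0.0024 0.0303 0 -1" --pt "0 0 0 -0.0024 0.0303 0 -1" --pt "0 0 0 -0.0024 0.0303 0 -1" --pt "0 0 0 -0.0024 0.0303 0.03 -1" --pt "0 0 0 0 0 0.03 -1" --pt "0 0 0 0 0 0.01 -1" --pt "0 0 0 0 0 0 -1" --pt "0 0 0 0 0 0 -1"

```text
time: 9.65
tool_pos: [0.5158, 0.0736, 0.0543]
eef_rot: [3.125, 0.319, 0.001]
ft_force: [0.4, -0.1, 0.0]
finger_gap: 0.138
grip_force: 30.0
```

```bash
python3 -c "
from h import *
need(.515,.0733,.0085,11.4)
p,d=snapshot('side');cv2.imwrite('pics/s3.png',cv2.resize(p[170:320,180:380],(800,600))[...,::-1])"
```

```text
t 9.65 pos [0.5158 0.0736 0.0543] rot [3.1253e+00 3.1920e-01 9.0000e-04] F [ 0.4 -0.1  0. ] gap mm 12.5 grip 30.0
turn [ 0.0001 -0.0006  0.0046] shift(now axes) [-0.0009  0.0002  0.0458] shift(after turn) [-0.0008  0.0002  0.0458] j6 1.39
```

View pics/s3.png

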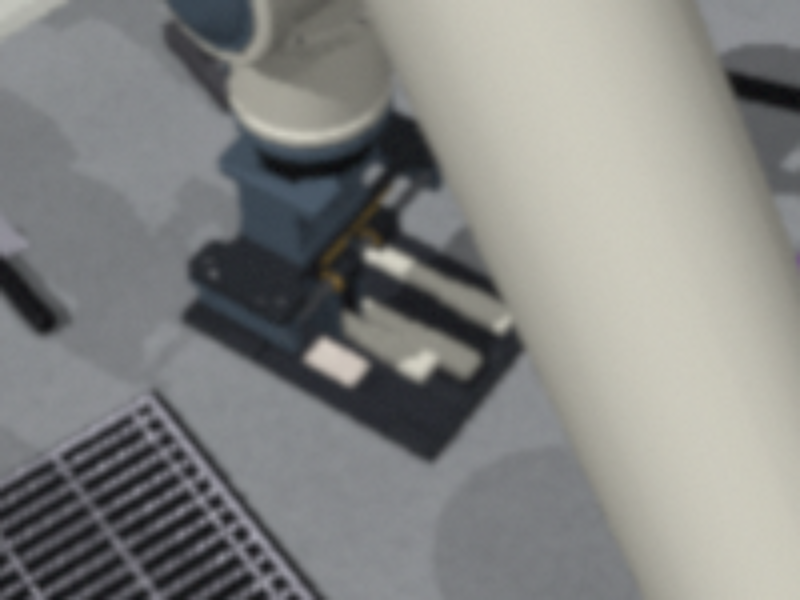

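The side view shows the held bar at about (400,350), parallel to the tray bars and in front of them because of its height. Now lowering.

Call:
carry_out --pt "0 0 0.0045 -0.0008 0.0002 0.015 -1" --pt "0 0 0 0 0 0.015 -1" --pt "0 0 0 0 0 0.01 -1" --pt "0 0 0 0 0 0.004 -1" --pt "0 0 0 0 0 0.002 -1" --pt "0 0 0 0 0 0 -1" --pt "0 0 0 0 0 0 -1"

```text
time: 10.4
tool_pos: [0.515, 0.0728, 0.0079]
eef_rot: [3.126, 0.311, 0.001]
ft_force: [-0.4, -0.1, -0.5]
finger_gap: 0.137
grip_force: 30.0
```

```bash
python3 -c "
from h import *
need(.515,.0733,.0080,11.4)"
```

```text
t 10.4 pos [0.515  0.0728 0.0079] rot [3.1261e+00 3.1120e-01 1.2000e-03] F [-0.4 -0.1 -0.5] gap mm 12.5 grip 30.0
turn [ 0.0001 -0.0008 -0.0005] shift(now axes) [ 0.0001 -0.0005 -0.0001] shift(after turn) [ 0.0001 -0.0005 -0.0001] j6 1.4
```

Call:
carry_out --pt "0 0 0 0 0 0.0003 -1" --pt "0 0 0 0 0 0 -0.5" --pt "0 0 0 0 0 0 -0.5" --pt "0 0 0 0 0 0 -0.5" --pt "0 0 0 0 0 0 -0.5" --pt "0 0 0 0 0 -0.008 -0.5" --pt "0 0 0 0 0 -0.02 -0.5" --pt "0 0 0 0 0 -0.04 -0.5" --pt "0 0 0 0 0 -0.04 -0.5" --pt "0 0 0 0 0 -0.04 -0.4"

```text
time: 11.4
tool_pos: [0.5143, 0.0727, 0.1572]
eef_rot: [3.126, 0.311, -0.0]
ft_force: [0.4, 0.4, -0.0]
finger_gap: 0.294
grip_force: 0.0
```

```bash
python3 -c "
from h import *
need(.4945,-.3283,.002,26.3)"
```

```text
t 11.4 pos [0.5143 0.0727 0.1572] rot [ 3.1262e+00  3.1100e-01 -1.0000e-04] F [ 0.4  0.4 -0. ] gap mm 26.8 grip 0.0
turn [-0.000e+00  1.000e-04 -2.607e-01] shift(now axes) [-0.0984  0.3893  0.1552] shift(after turn) [-0.1954  0.3507  0.1552] j6 1.4
```

Call:
carry_out --pt "0 0 0 -0.0098 0.0389 0 0" --pt "0 0 0 -0.0098 0.0389 0 0" --pt "0 0 0 -0.0098 0.0389 0 0" --pt "0 0 0 -0.0098 0.0389 0 0" --pt "0 0 0 -0.0098 0.0389 0 0" --pt "0 0 0 -0.0098 0.0389 0 0" --pt "0 0 0 -0.0098 0.0389 0 0" --pt "0 0 0 -0.0098 0.0389 0 0" --pt "0 0 0 -0.0098 0.0389 0 0" --pt "0 0 0 -0.0098 0.0389 0 0" --pt "0 0 -0.13 0 0 0.03 0" --pt "0 0 -0.1307 0 0 0.03 0" --pt "0 0 0 0 0 0 0" --pt "0 0 0 0 0 0 0"

```text
time: 12.8
tool_pos: [0.4952, -0.3278, 0.0958]
eef_rot: [-3.06, -0.709, 0.001]
ft_force: [0.0, -0.7, 0.7]
finger_gap: 0.503
grip_force: 0.0
```

Run:
```python
from h import *
need(.4945,-.3283,.002,26.3)
p,d=snapshot("top")
for th in(150,170):
    r,o=contour_bars("top",p,.013,(.40,.66,-.06,.17),th)
    for q in r:print(th,*q)
cv2.imwrite("pics/t4.png",cv2.resize(p[160:290,200:400],(800,520),interpolation=cv2.INTER_CUBIC)[...,::-1])
```

```text
t 12.8 pos [ 0.4952 -0.3278  0.0958] rot [-3.0601e+00 -7.0870e-01  6.0000e-04] F [ 0.  -0.7  0.7] gap mm 45.8 grip 0.0
turn [-0.0006  0.0003 -0.0039] shift(now axes) [-0.0008  0.0002  0.0938] shift(after turn) [-0.0009  0.0002  0.0938] j6 0.43
150 1933 [0.6508 0.0677] -83.4 [0.65292502 0.04930246] 0.1334 0.0288
150 1667 [ 0.6127 -0.0508] -173.9 [ 0.5884203 -0.0533566] 0.1492 0.0379
150 2349 [ 0.5679 -0.0099] -168.8 [ 0.56344476 -0.01075372] 0.1402 0.0208
150 2520 [0.5529 0.0341] -168.8 [0.54960644 0.03343679] 0.1496 0.0207
150 3480 [0.5285 0.0753] -169.0 [0.52813015 0.07525184] 0.1832 0.0235
150 4277 [0.4736 0.1148] -174.3 [0.48876832 0.11630905] 0.1787 0.0476
150 5858 [ 0.4313 -0.0138] -69.3 [ 0.42674802 -0.00171779] 0.1243 0.092
170 2095 [ 0.5681 -0.0098] -168.8 [ 0.56353998 -0.01072896] 0.1381 0.0192
170 2253 [0.5527 0.034 ] -168.8 [0.54970524 0.03343349] 0.1479 0.0195
170 3172 [0.5283 0.0753] -169.0 [0.52813032 0.07525023] 0.1816 0.0223
170 4507 [ 0.4243 -0.0093] -86.4 [ 0.4238241  -0.00226358] 0.1132 0.0682
```

View pics/t4.png

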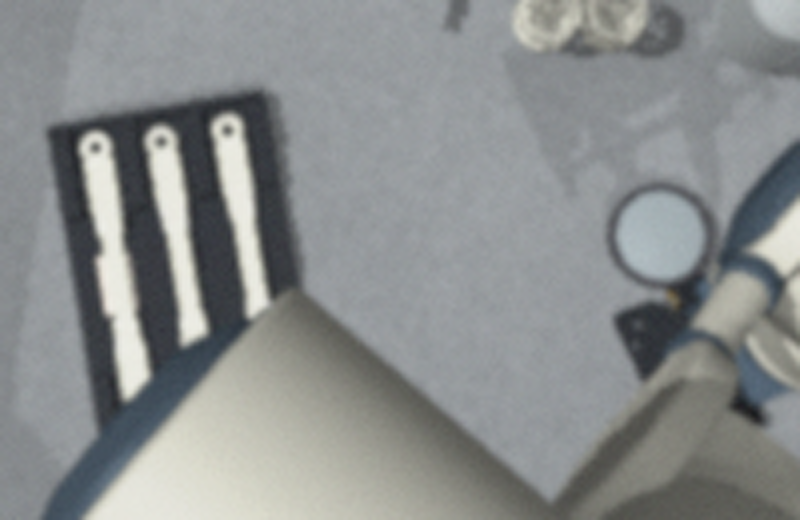

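The top view shows the placed bar at far left with its eye at (95,147), level with the other two eyes at (161,140) and (227,129), lying in its lane. The fit puts its origin near (0.519, 0.0735). I'm picking up the loupe.

Call:
carry_out --pt "0 0 -0.0035 -0.0008 0.0002 0.03 0" --pt "0 0 0 0 0 0.03 0" --pt "0 0 0 0 0 0.02 0" --pt "0 0 0 0 0 0.01 0" --pt "0 0 0 0 0 0.0035 0" --pt "0 0 0 0 0 0 0" --pt "0 0 0 0 0 0 0"

```text
time: 13.55
tool_pos: [0.4953, -0.329, 0.0029]
eef_rot: [3.057, 0.719, 0.002]
ft_force: [-0.2, -0.0, 0.1]
finger_gap: 0.501
grip_force: 0.0
```

Call:
carry_out --pt "0 0 0 0 0 0 -1" --pt "0 0 0 0 0 0 -1" --pt "0 0 0 0 0 0 -1" --pt "0 0 0 0 0 0 -1" --pt "0 0 0 0 0 0 -1" --pt "0 0 0 0 0 0 -1"

```text
time: 14.15
tool_pos: [0.4947, -0.3285, 0.0018]
eef_rot: [3.058, 0.72, 0.0]
ft_force: [-0.8, 0.1, 4.9]
finger_gap: 0.195
grip_force: 30.0
```

Run:
```python
from h import *
need(.4945,-.3283,.002,26.3)
```

```text
t 14.15 pos [ 0.4947 -0.3285  0.0018] rot [3.0579e+00 7.2000e-01 1.0000e-04] F [-0.8  0.1  4.9] gap mm 17.7 grip 30.0
turn [ 0.0001 -0.      0.0035] shift(now axes) [-0.     -0.0003 -0.0002] shift(after turn) [-0.     -0.0003 -0.0002] j6 0.42
```

Call:
carry_out --pt "0 0 0 0 0 -0.005 -1" --pt "0 0 0 0 0 -0.01 -1" --pt "0 0 0 0 0 -0.02 -1" --pt "0 0 0 0 0 -0.03 -1" --pt "0 0 0 0 0 -0.03 -1" --pt "0 0 0 0 0 -0.03 -1" --pt "0 0 0 0 0 -0.015 -1" --pt "0 0 0 0 0 0 -1" --pt "0 0 0 0 0 0 -1"

```text
time: 15.05
tool_pos: [0.4945, -0.3284, 0.1416]
eef_rot: [3.058, 0.72, 0.0]
ft_force: [0.8, -0.1, -1.8]
finger_gap: 0.194
grip_force: 30.0
```

Run:
```python
from h import *
need(.457,.0435,.14,26.3)
p,d=snapshot("top");np.savez("/tmp/top5.npz",p=p,d=d)
C=cloud("top",d)
m=regions_of("loupe","top")
for q in m[:3]:
    P=C[q["mask"]];P=P[np.isfinite(P[:,0])];print(q["conf"],q["mask"].sum(),np.median(P,0).round(3))
for th in(150,170):
    r,o=contour_bars("top",p,.013,(.40,.64,-.06,.17),th)
    for q in r:print(th,*q)
```

```text
t 15.05 pos [ 0.4945 -0.3284  0.1416] rot [3.0579e+00 7.2000e-01 2.0000e-04] F [ 0.8 -0.1 -1.8] gap mm 17.6 grip 30.0
turn [ 0.0001 -0.0001  0.0034] shift(now axes) [ 0.1324 -0.3495  0.0015] shift(after turn) [ 0.1312 -0.35    0.0016] j6 0.42
0.85 651 [ 0.556 -0.296  0.151]
0.66 139 [ 0.336 -0.197  0.014]
150 1286 [ 0.5954 -0.0529] -176.0 [ 0.57486708 -0.05428226] 0.1321 0.02
150 3288 [ 0.5414 -0.0153] -168.6 [ 0.54184315 -0.0152226 ] 0.1844 0.0209
150 3155 [0.5351 0.0305] -168.8 [0.534228   0.03033595] 0.181 0.0213
150 3603 [0.5262 0.0747] -168.8 [0.52750251 0.07496967] 0.1846 0.0234
150 5788 [0.4808 0.1178] -174.0 [0.50265171 0.12010733] 0.2068 0.053
150 855 [0.4103 0.025 ] 88.2 [0.41023902 0.02371249] 0.058 0.0299
170 2989 [ 0.5412 -0.0153] -168.5 [ 0.54183263 -0.01520628] 0.1828 0.0197
170 2845 [0.5349 0.0305] -168.8 [0.53441895 0.03037348] 0.1791 0.02
170 3284 [0.5258 0.0746] -168.8 [0.52741006 0.07495263] 0.1832 0.022
```

Call:
carry_out --pt "0 0 0 0.0066 -0.0174 0 -1" --pt "0 0 0 0.0133 -0.0349 0 -1" --pt "0 0 0 0.0133 -0.0349 0 -1" --pt "0 0 0 0.0133 -0.0349 0 -1" --pt "0 0 0 0.0133 -0.0349 0 -1" --pt "0 0 0 0.0133 -0.0349 0 -1" --pt "0 0 0 0.0133 -0.0349 0 -1" --pt "0 0 0 0.0133 -0.0349 0 -1" --pt "0 0 0 0.0133 -0.0349 0 -1" --pt "0 0 0 0.0133 -0.0349 0 -1" --pt "0 0 0 0.0066 -0.0174 0 -1" --pt "0 0 0 0 0 0.015 -1" --pt "0 0 0 0 0 0.015 -1" --pt "0 0 0 0 0 0.0056 -1" --pt "0 0 0 0 0 0 -1" --pt "0 0 0 0 0 0 -1" --pt "0 0 0 0 0 0 -1"

```text
time: 16.85
tool_pos: [0.4581, 0.043, 0.1065]
eef_rot: [3.058, 0.72, 0.001]
ft_force: [0.8, -0.1, -0.9]
finger_gap: 0.196
grip_force: 30.0
```

Run:
```python
from h import *
need(.4579,.0428,.106,26.5)
I=[]
for c in("top","side"):
    p,d=snapshot(c);np.savez(f"/tmp/{c}6.npz",p=p,d=d);C=cloud(c,d)
    for q in regions_of("loupe",c)[:3]:
        P=C[q["mask"]];P=P[np.isfinite(P[:,0])];P=P[np.abs(P[:,2]-.116)<.02]
        if len(P)<100:continue
        A=np.c_[P[:,:2]-P[:,:2].mean(0),np.ones(len(P))];k=np.linalg.lstsq(A,P[:,2],rcond=None)[0]
        print(c,q["conf"].round(2),len(P),"med",np.median(P,0).round(4),"mid",((P.min(0)+P.max(0))/2).round(4),"slope",k.round(3))
    b=C[(C[...,0]>.62)&(C[...,0]<.7)&(C[...,1]>-.2)&(C[...,1]<0)];print(c,"bench z",np.nanmedian(b,0).round(4))
    v=proj(c,np.array([.519,.073,.11])).astype(int);v=np.clip(v,[70,55],[490,365]);I.append(cv2.resize(p[v[1]-55:v[1]+55,v[0]-70:v[0]+70],(400,314),interpolation=cv2.INTER_CUBIC));print(c,"crop ul",v-[70,55])
cv2.imwrite("pics/l6.png",np.hstack(I)[...,::-1])
```

```text
t 16.85 pos [0.4581 0.043  0.1065] rot [3.0579e+00 7.1960e-01 1.1000e-03] F [ 0.8 -0.1 -0.9] gap mm 17.8 grip 30.0
turn [ 0.0003 -0.0006 -0.0003] shift(now axes) [-0.0003  0.0001  0.0005] shift(after turn) [-0.0003  0.0001  0.0005] j6 1.07
top bench z [ 0.6603 -0.0998  0.0012]
top crop ul [155 171]Traceback (most recent call last):
  File "<stdin>", line 10, in <module>
AttributeError: 'float' object has no attribute 'round'
```

Run:
```python
from h import *
I=[]
for c in("top","side"):
    p,d=snapshot(c);np.savez(f"/tmp/{c}6.npz",p=p,d=d);C=cloud(c,d)
    for q in regions_of("loupe",c)[:3]:
        P=C[q["mask"]];P=P[np.isfinite(P[:,0])];P=P[np.abs(P[:,2]-.116)<.02]
        print(c,round(q["conf"],2),len(P),(np.array(q["box"])*[560,420,560,420]).round())
        if len(P)<100:continue
        A=np.c_[P[:,:2]-P[:,:2].mean(0),np.ones(len(P))];k=np.linalg.lstsq(A,P[:,2],rcond=None)[0]
        print("med",np.median(P,0).round(4),"mid",((P.min(0)+P.max(0))/2).round(4),"slope",k.round(3))
    b=C[(C[...,0]>.62)&(C[...,0]<.7)&(C[...,1]>-.2)&(C[...,1]<0)];print(c,"bench z",np.nanmedian(b,0).round(4))
    v=proj(c,np.array([.519,.073,.11])).astype(int);v=np.clip(v,[70,55],[490,365]);I.append(cv2.resize(p[v[1]-55:v[1]+55,v[0]-70:v[0]+70],(400,314),interpolation=cv2.INTER_CUBIC));print(c,"crop ul",v-[70,55])
cv2.imwrite("pics/l6.png",np.hstack(I)[...,::-1])
```

```text
top 0.87 0 [289. 291.  66.  24.]
top 0.62 139 [214. 212.  25.   9.]
med [0.5455 0.0726 0.1163] mid [0.5468 0.0721 0.1159] slope [ 0.071 -0.004  0.116]
top bench z [ 0.6602 -0.1013  0.0013]
top crop ul [155 171]
side 0.73 417 [248. 225.  66.  29.]
med [0.4996 0.0573 0.118 ] mid [0.4694 0.0583 0.1187] slope [ 0.004 -0.036  0.118]
side 0.37 22 [228. 217.  84.  68.]
side bench z [ 0.6695 -0.0338  0.003 ]
side crop ul [190 180]
```

View pics/l6.png

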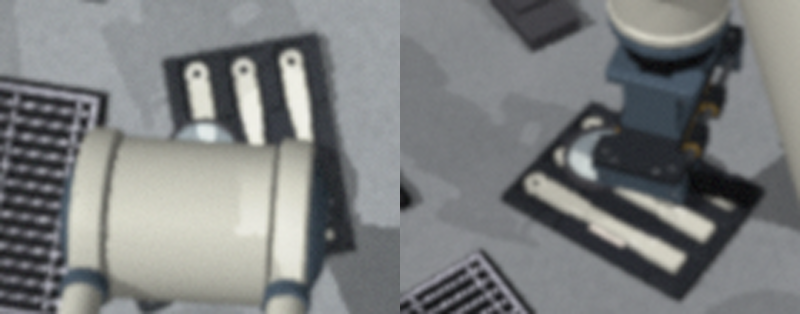

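The top view shows the lens rim at (205,130) over the placed bar, with the rest hidden by the arm. The side view shows the lens at (590,160) between the bars because of parallax. I'll compare the two cameras' biases and refine the scriber height.

Run:
```python
from h import *
S=np.load("/tmp/side0.npz");T=np.load("/tmp/top0.npz")
for nm,z,b in(("rack",.019,(.36,.60,.22,.44)),("tray",.013,(.40,.66,-.06,.17))):
    for c,f in(("side",S),("top",T)):
        for th in(165,):
            r,o=contour_bars(c,f["p"],z,b,th)
            for q in r:
                if abs(q[4]-.183)<.004 and q[5]<.03:print(nm,c,th,*q)
# bench depth residual near gauge/tray, both cameras
for c,f in(("side",S),("top",T)):
    C=cloud(c,f["d"])
    for x,y in((.65,-.05),(.68,-.13),(.7,.05),(.45,-.1),(.6,.2)):
        m=(abs(C[...,0]-x)<.012)&(abs(C[...,1]-y)<.012)&(C[...,2]<.02);print(c,x,y,np.nanmedian(C[m][:,2]).round(4),end=" | ")
    print()
# tip silhouettes by depth
Z=cloud("side",S["d"]);print("side z(mm) rows 168-179 cols 241-253");print((Z[168:180,241:254,2]*1000).round(0).tolist())
print(cv2.cvtColor(S["p"],cv2.COLOR_RGB2GRAY)[168:180,241:254].tolist())
Z=cloud("top",T["d"]);print("top rows 145-156 cols 273-283");print((Z[145:157,273:284,2]*1000).round(0).tolist())
print(cv2.cvtColor(T["p"],cv2.COLOR_RGB2GRAY)[145:157,273:284].tolist())
```

```text
rack side 165 2535 [0.4777 0.3204] 145.4 [0.47749357 0.3205402 ] 0.1827 0.0178
rack top 165 3253 [0.4785 0.3192] 145.4 [0.47815897 0.31945387] 0.1834 0.0217
tray top 165 2982 [ 0.5387 -0.0159] -168.6 [ 0.54146105 -0.01532289] 0.1828 0.02
tray top 165 2841 [0.531  0.0296] -168.6 [0.53280559 0.02996371] 0.182 0.019
side 0.65 -0.05 0.0025 | side 0.68 -0.13 0.0021 | side 0.7 0.05 0.0023 | side 0.45 -0.1 0.0022 | side 0.6 0.2 0.0036 | 
top 0.65 -0.05 0.0008 | top 0.68 -0.13 0.0009 | top 0.7 0.05 0.001 | top 0.45 -0.1 0.0007 | top 0.6 0.2 0.0014 | 
side z(mm) rows 168-179 cols 241-253
[[118.0, 120.0, 119.0, 120.0, 3.0, 5.0, 4.0, 2.0, 4.0, 8.0, 5.0, 3.0, 2.0], [115.0, 114.0, 117.0, 120.0, 122.0, 2.0, 2.0, -3.0, -1.0, 3.0, 0.0, 3.0, 3.0], [4.0, 115.0, 117.0, 117.0, 120.0, 6.0, 4.0, 5.0, 2.0, 4.0, -1.0, 1.0, -0.0], [3.0, 1.0, 115.0, 121.0, 119.0, 119.0, 6.0, 2.0, 0.0, 6.0, 2.0, 3.0, 3.0], [0.0, 3.0, 3.0, 116.0, 115.0, 118.0, 120.0, 0.0, 3.0, 5.0, -1.0, 3.0, 4.0], [27.0, 3.0, 5.0, 6.0, 118.0, 121.0, 119.0, 114.0, 0.0, 4.0, 3.0, 3.0, 4.0], [36.0, 26.0, 5.0, 5.0, 4.0, 115.0, 117.0, 119.0, 117.0,
[... 1860 characters left out ...]
, 1.0, 1.0, 6.0, 0.0, -3.0, 1.0, 7.0]]
[[50, 52, 55, 83, 134, 161, 164, 134, 92, 75, 74], [71, 66, 70, 94, 141, 164, 159, 121, 78, 62, 64], [113, 108, 115, 127, 153, 165, 154, 116, 80, 60, 56], [139, 136, 139, 143, 155, 161, 150, 131, 109, 99, 90], [143, 145, 144, 136, 135, 135, 140, 137, 136, 128, 124], [146, 148, 143, 120, 104, 102, 118, 139, 142, 142, 141], [146, 147, 141, 112, 86, 88, 115, 137, 143, 144, 142], [145, 145, 135, 109, 88, 92, 118, 139, 140, 143, 144], [147, 145, 139, 125, 114, 112, 131, 140, 143, 143, 144], [146, 147, 142, 141, 133, 134, 139, 139, 142, 144, 146], [145, 147, 146, 144, 142, 143, 142, 143, 144, 145, 143], [144, 148, 147, 143, 143, 145, 141, 142, 146, 147, 144]]
```

Run:
```python
from h import *
for c,(r0,r1,c0,c1) in(("side",(168,179,241,253)),("top",(140,155,274,283))):
    D=[];G=[]
    for _ in range(14):
        p,d=snapshot(c);D.append(d);G.append(p.astype(float))
    D=np.array(D);m=np.median(D,0);np.savez(f"/tmp/{c}avg.npz",d=m,p=np.mean(G,0));C=cloud(c,m)
    print(c,"noise",np.std(D[:,330,300]))
    for x,y in((.66,-.08),(.68,-.13)):
        k=(abs(C[...,0]-x)<.012)&(abs(C[...,1]-y)<.012)&(C[...,2]<.02);print("bench",np.nanmedian(C[k],0).round(4),k.sum())
    print((C[r0:r1,c0:c1,2]*1000).round(1).tolist());print("x",(C[r0:r1,c0:c1,0]*1000).round(0).tolist())
    print(np.mean(G,0)[r0:r1,c0:c1].mean(-1).round(0).astype(int).tolist())
print(read_state()["time"])
```

```text
side noise 0.28275964
bench [nan nan nan] 0
bench [nan nan nan] 0
[[118.3, 118.4, 118.8, 118.8, 2.1, 2.2, 2.6, 2.0, 1.7, 1.7, 2.4, 3.0], [115.3, 117.3, 117.3, 118.3, 118.6, 3.0, 3.7, 1.8, 2.2, 2.0, 2.4, 2.2], [1.2, 115.2, 118.8, 118.3, 119.2, 3.2, 2.2, 3.1, 1.8, 2.5, 3.7, 1.6], [2.2, 1.7, 116.0, 117.8, 118.5, 118.2, 3.3, 4.0, 2.1, 0.9, 3.4, 2.4], [2.6, 2.0, 4.4, 116.0, 117.7, 117.8, 116.9, 2.7, 2.4, 3.1, 2.3, 3.2], [25.3, 3.4, 3.2, 2.7, 116.0, 117.4, 117.8, 116.6, 2.2, 2.9, 2.9, 2.7], [37.7, 26.1, 2.0, 3.3, 3.8, 116.5, 114.7, 114.5, 114.8, 1.7, 3.3, 1.2], [37.9, 37.5, 25.3, 3.4, 3.3, 112.0, 114.4, 114.9, 115.1, 2.6, 2.5, 1.9], [38.7, 39.5, 38.4, 24.7, 2.8, 2.4, 111.9, 115.6, 113.0, 2.3, 2.4, 3.2], [38.7, 37.4, 36.7, 37.9, 26.2, 2.1, 1.5, 3.1, 2.7, 2.7, 2.6, 1.5], [38.5, 36.9, 36.5, 34.3, 26.5, 24.3, 2.5, 3.1, 2.5, 1.5, 2.5, 3.0]]
x [[747.0, 745.0, 742.0, 740.0, 842.0, 840.0, 837.0, 835.0, 833.0, 831.0, 828.0, 825.0], [746.0, 742.0, 740.0, 737.0, 735.0, 835.0, 832.0, 832.0, 829.0, 827.0, 824.0, 822.0], [845.0, 741.0, 735.0, 734.0, 731.0, 832.0, 830.0, 827.0, 826.0, 823.0, 819.0, 819.0
[... 3246 characters left out ...]
 149, 107], [83, 82, 88, 117, 166, 190, 182, 142, 100], [82, 84, 90, 122, 170, 189, 176, 133, 95], [81, 84, 93, 130, 173, 187, 169, 126, 92], [76, 79, 97, 142, 179, 186, 162, 119, 89], [64, 67, 98, 153, 185, 184, 151, 107, 84], [80, 81, 110, 163, 187, 181, 138, 91, 71], [126, 128, 145, 175, 188, 175, 133, 90, 73], [155, 157, 164, 178, 182, 172, 147, 126, 113], [163, 162, 154, 153, 155, 158, 158, 153, 146], [166, 160, 136, 116, 118, 138, 155, 160, 159], [165, 158, 127, 98, 100, 131, 154, 161, 162], [164, 153, 124, 100, 105, 137, 157, 162, 162], [164, 156, 140, 126, 128, 148, 158, 161, 161], [164, 161, 156, 151, 150, 156, 159, 160, 162]]
  return np.nanmean(a, axis, out=out, keepdims=keepdims)
```

The averaged depth shows the scriber's main blade top at about 116 mm and its stepped tip top at about 112.7 mm. The tip is under 3 mm thick, so its lower edge is near 110 mm. Next I'll check the lens's actual position with the predicted ring drawn on the pictures.

Run:
```python
from h import *
s=read_state();R=Ro.from_rotvec(s["eef_rot"]).as_matrix();tcp=s["tool_pos"];print(tcp.round(4))
ax=R[:,0];O=tcp+.0679*ax;O[2]=tcp[2]-.0018
print("pred loupe origin",O.round(4))
th=np.linspace(0,2*np.pi,120);ring=O+np.c_[.036*np.cos(th),.036*np.sin(th),np.full(120,.013)]
bar=np.array([.5186,.0732,.013]);I=[]
for c,b in(("top",.0009),("side",.0024)):
    f=np.load(f"/tmp/{c}avg.npz");p=f["p"].astype(np.uint8);C=cloud(c,f["d"]);C[...,2]-=b
    m=(np.hypot(C[...,0]-O[0],C[...,1]-O[1])<.042)&(abs(C[...,2]-.115)<.012)
    P=C[m];k=np.linalg.lstsq(np.c_[P[:,:2]-O[:2],np.ones(len(P))],P[:,2],rcond=None)[0];print(c,len(P),"slope,z@centre",k.round(4),"pct",np.percentile(P[:,2],[10,50,90]).round(4),P.min(0).round(3),P.max(0).round(3))
    u=proj(c,O).astype(int);x0,y0=u-[35,37];q=cv2.resize(p[y0:y0+75,x0:x0+50 if 0 else x0+70],None,fx=5.7,fy=5.7,interpolation=cv2.INTER_CUBIC)
    for w in proj(c,ring):cv2.circle(q,tuple(int(t) for t in((w-[x0,y0])+.5)*5.7),1,(255,0,0),-1)
    for w in proj(c,bar[None]):cv2.circle(q,tuple(int(t) for t in((w-[x0,y0])+.5)*5.7),4,(0,255,0),1)
    I.append(q)
cv2.imwrite("pics/ov7.png",np.hstack(I)[...,::-1])
need(.4579,.0428,.1046,26.5)
```

```text
[0.4579 0.043  0.106 ]
pred loupe origin [0.5186 0.0733 0.1042]
top 144 slope,z@centre [ 0.1187 -0.0099  0.1117] pct [0.1123 0.1145 0.1178] [0.536 0.042 0.111] [0.556 0.102 0.119]
side 232 slope,z@centre [0.0438 0.0018 0.1138] pct [0.1121 0.114  0.117 ] [0.485 0.044 0.107] [0.552 0.11  0.118]
t 18.65 pos [0.4579 0.043  0.106 ] rot [-3.058 -0.72  -0.   ] F [-0.8  0.3 -1.7] gap mm 17.3 grip 30.0
turn [-0. -0. -0.] shift(now axes) [-0.0001  0.0002  0.0014] shift(after turn) [-0.0001  0.0002  0.0014] j6 1.07
```

View pics/ov7.png

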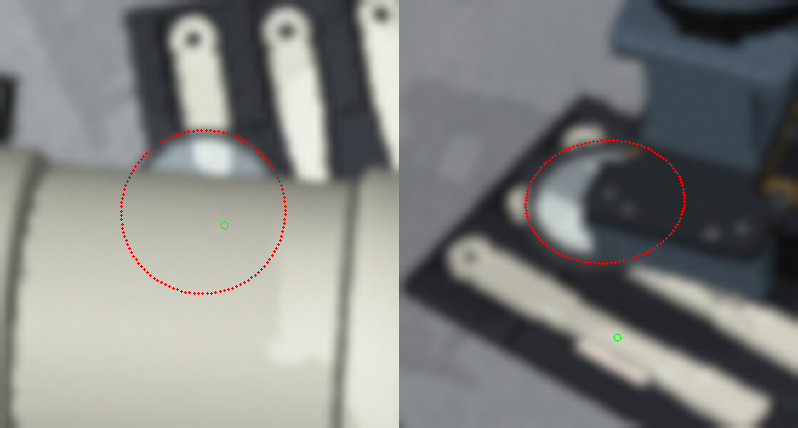

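The drawn ring (red) matches the visible lens rim in both views to about a pixel: top rim at (205,130), side left edge at (527,200). I'm lowering it 1.4 mm to the scriber height, then checking tilt from the earlier unobstructed frame.

Call:
carry_out --pt "0 0 0 -0.0001 0 0.0014 -1" --pt "0 0 0 0 0 0 -1" --pt "0 0 0 0 0 0 -1" --pt "0 0 0 0 0 0 -1" --pt "0 0 0 0 0 0 -1"

```text
time: 19.15
tool_pos: [0.4578, 0.043, 0.1046]
eef_rot: [-3.058, -0.72, -0.0]
ft_force: [0.1, -0.3, -1.2]
finger_gap: 0.196
grip_force: 30.0
```

Run:
```python
from h import *
d=np.load("/tmp/top5.npz")["d"];C=cloud("top",d)
O=np.array([.4945+.0607,-.3284+.0304])
for r in(.028,.034):
    m=(np.hypot(C[...,0]-O[0],C[...,1]-O[1])<r)&(abs(C[...,2]-.15)<.02)
    P=C[m];k=np.linalg.lstsq(np.c_[P[:,:2]-O,np.ones(len(P))],P[:,2],rcond=None)[0]
    a=np.radians(26.5);print(len(P),k.round(4),"along handle",(k[0]*np.cos(a)+k[1]*np.sin(a)).round(4),"across",(-k[0]*np.sin(a)+k[1]*np.cos(a)).round(4))
need(.4579,.0428,.1046,26.5);print(np.abs(read_state()["qd"]).max())
```

```text
398 [ 0.0158 -0.0008  0.1506] along handle 0.0138 across -0.0078
553 [-0.0043  0.016   0.1507] along handle 0.0032 across 0.0162
t 19.15 pos [0.4578 0.043  0.1046] rot [-3.058e+00 -7.200e-01 -1.000e-04] F [ 0.1 -0.3 -1.2] gap mm 17.8 grip 30.0
turn [-0.     -0.     -0.0001] shift(now axes) [-0.      0.0002  0.    ] shift(after turn) [-0.      0.0002  0.    ] j6 1.07
0.002282418245630979
```

The loupe is level to within about 1°, centred over the waist, at the scriber height and still. Handing in.

```bash
python3 -c "
from station import *
print(finish_job())"
```

```text
the job is handed in; nothing more can be done
None
```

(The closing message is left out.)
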